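# Open the desk duct's hatch and fit the accessory post

### The arm

A 6-joint arm with a two-finger parallel gripper is mounted at the origin on the work surface. World frame = base frame: x ahead of the robot, y to its left, z up, the work surface at z = 0. Lengths are in m, angles in rad, forces in N, time in s.
With the tool pointing down it reaches from about 0.375 to 0.9 m from the base axis. Payload 3.1 kg.
Tool frame: the origin (TCP) lies on the centre line of the jaws, within the pads' length; the fingertips stand manip.tcp_to_tips ahead of it and the grasp point (between the pads) lies 5 mm behind it (manip.tcp_to_tips is the distance from the TCP to the fingertips, in m); z points along the fingers, y is the direction in which the jaws open and shut (so a half turn about z gives the same grasp; the last joint's range is limited). The gripper opens to 87 mm and grips with 3 to 60 N. Pads are 19 mm wide; open, the fingers measure 117 mm over their backs; the gripper's body (75 mm by 190 mm) begins 51 mm behind the grasp point.
Start: joints at [-1.462, 0.527, 1.433, -0, 1.181, -0.178], TCP at [0.177, -0.599, 0.237] pointing down, gripper open.
Joint ranges: [-3.08, 3.08], [-0.75, 2.2], [0.22, 2.44], [-1.43, 4.57], [0, 2.65], [-2.85, 2.85]. Speed limits (rad/s): [2.79, 2.79, 3.14, 3.14, 3.14, 3.14].

### API

Orientations are given as a unit quaternion [w, x, y, z].
In Python, from station import sensors, viewer, sign_off, manip gives the robot as it stands. The module is installed in compiled form; this text tells all that it offers.
- The arm moves only by the tool step_arm, never from a script. Its argument "deltas" is a list of rows, each a list of 3 entries, a list of its own where there are three numbers: the turn, a rotation vector about the tool's x, y, z in rad, then the shift along the tool's x, y, z in m, then the opening, from 0 (shut) to 1 (fully open). A call has 1 to 10 rows; each row is the pose to reach, as a shift and turn from the pose measured when the call began, along the tool's axes at that moment; what a row does not reach only later rows make up. A row lasts 1/8 s, in which the tool goes at most 62.5 mm and 10.7 degrees, less where a joint would pass 70% of its speed; a pose out of reach is approached as far as the arm can. A call with a gripper value outside its range is refused whole. The fingers move at their own pace and stop on an object; the grip force is fixed at half the most. Time passes only in rows, so rows that repeat a pose let the fingers close. It gives the time, the measured TCP pose, the force and the opening at its end, in the units of the state.
- sensors.observe(): the state, without advancing time (a new reading comes with each control period).
- viewer.grab_frame(name): name is "scene" or "top"; returns the picture (384x512x3 uint8, red, green, blue); there is no depth.
- viewer.camera_info(name): a dict with "K" (3x3 intrinsics, pixels), "rvec" (rotation vector, rad) and "tvec" (3), from world to camera coordinates, as OpenCV has them. Camera axes: x right, y down, z forward; pixel columns grow to the right and rows downward; lengths in m; the calibration is good to about 2 mm. A picture is of the moment at which its call begins. camera_info takes no time and is no camera call.
- sign_off(): hands the job in, once; it reports no verdict.
The state is a dict: "time_s": time; "joint_pos": joint angles; "dq": joint speeds; "joint_efforts": joint torques, N m; "ee_pos": TCP position; "tcp_rot": TCP orientation; "ft_force": force on the tool from outside, world axes, zero at the start; "moment": the same for the moment, N m; "finger_gap": opening from 0.0 (shut) to 1.0 (fully open).
Only numpy, scipy, OpenCV 4.12 (cv2) and the standard library are available. Lean on these libraries where they do the work, as an engineer would, in place of code of your own. Each camera call takes 0.05 s, during which the arm holds its last target.

### The job

Get the service duct on the desk ready for its accessory: lift the hatch up off its seat, slide it along its channels to the stop at the other end, and let it down into its parking recess. Then pick up the collared aluminium post and stand it in the socket inside the open well, pushed fully home so that its collar rests on the socket, and let go. Leave the other things on the desk where they are.

Things in the scene. Friction and masses are not known exactly. Their poses are not given: they have to be found in the camera images.
- duct: Grey desk-top service duct fixed to the desk, 190 x 400 x 113 mm (its x, y, z), aluminium channels on top. Origin: centre of its underside; y runs along its length, z up. Along +y: end block (y -200 to -147, top z 108), well with the hatch's seat (y -147 to -23), sill (y -23 to -7, top z 90), parking recess (y -7 to 117), end block with black outlet plate (y 117 to 200, top z 112).
- seat (a point): Fixed point of the duct at (0, -85, 80) mm in its frame: where the hatch's origin lies at the start. The seat's ledges, 10 to 12 mm wide, are at z 80 all round the well. Side walls have inner faces at x = +-67; the channels' lips (z 108 to 113, in to x = +-53) run over seat, sill and recess and keep the hatch captive: it can rise 16 mm at most, and must rise over 10 mm to pass the sill.
- park (a point): Fixed point of the duct at (0, 55, 85) mm in its frame: where the hatch's origin lies when parked, 140 mm along the duct's +y from the seat. The recess's floor is at z 85, 5 mm below the sill; the end block's wall at y 117 is the hatch's stop, 2 mm beyond the parked place.
- hatch: White laminate hatch, plate 130 x 120 x 12 mm (x, y, z), 0.3 to 0.54 kg, with a steel bar handle on two feet. Loose, but captive in the duct's channels, with 2 mm play on every side. Origin: centre of the plate's underside; axes parallel to the duct's.
- hatch_bar (a point): Centre of the hatch's handle bar, 46 mm above the hatch's underside (34 mm above the plate's top). The bar is 84 mm long along the hatch's x, 12 mm wide (y) and 12 mm high; free space of 28 mm below it between its feet (feet 12 mm wide at x = +-36).
- socket_nominal (a point): Fixed point of the duct in the well, at (0, -85, 60) mm in its frame: nominal centre of the socket's mouth. The dark steel socket (64 x 64 mm, rigid, flat top at this height) was clamped on by hand: its hole truly lies up to 4 mm off this point in the duct's x and y each. Hole: vertical, blind, 32.5 mm diameter, 45 mm deep, sharp-edged. Feel or look for it.
- post: Plain aluminium post standing upright on the desk, 30 mm diameter, 150 mm tall, 0.17 to 0.34 kg, with a black depth collar (46 mm diameter, 14 mm high) whose underside is 42 mm above the foot. Origin: centre of its square-edged foot; z up along it. Fully home, the collar rests on the socket and the foot is 42 mm below the socket's top, 18 mm above the desk.
- post_top (a point): Centre of the post's top end, 150 mm above its foot. Everything above the collar (from 56 mm up) is plain 30 mm round and may be gripped.
- flask: Bystander: steel drinking flask with black cap, 66 mm diameter, 160 mm tall, standing; origin at its underside. Leave alone.
- mug: Bystander: white mug, 80 mm diameter, 92 mm tall; origin at its underside. Leave alone.
- pen_cup: Bystander: dark round pen cup, 76 mm diameter, 100 mm tall (pens to 155 mm); origin at its underside. Leave alone.
- stapler: Bystander: stapler, 150 x 36 x 58 mm; origin at its underside. Leave alone.
- calculator: Bystander: flat desk calculator, 150 x 105 x 22 mm; origin at its underside. Leave alone.
- tape_dispenser: Bystander: black tape dispenser, 150 x 55 x 82 mm; origin at its underside. Leave alone.
- hole_punch: Bystander: hole punch, 120 x 105 x 78 mm; origin at its underside. Leave alone.
Things that resemble listed ones, but are neither listed nor needed, are in the scene too. Leave any blue or yellow look-alike of the post alone.

How it is judged:
By the outcome, as a careful person would: the job done as asked, in the order asked, and still so for the second after the job is handed in, with the robot touching nothing.
It also fails if it takes over 72 s, if anything falls off the work surface, if the arm or the gripper's body presses on something with over 40 N, if the wrist force passes 120 N, or if a joint passes its speed limit or range.

## Working session

There is one attempt and no reset: what is moved stays moved. The work goes in short steps, Python scripts to look and compute and a tool call to move; the robot and the scene stay as the last step left them, time stands still between calls to the robot, and variables do not carry over. Pictures are saved under pics/ and viewed, and the job is handed in when it is done.

Besides the shell and the picture viewer there is one more tool, called as a command line: name --argument value ..., lists and objects as JSON in quotes. step_arm: Moves the arm, as the interface text tells. Its arguments: {"type":"object","properties":{"deltas":{"type":"array","items":{"type":"array"}}},"required":["deltas"]}

```bash
mkdir -p pics; python3 - <<'E'
from station import sensors, viewer, manip
import cv2,numpy as np
print(sensors.observe()); print(manip.tcp_to_tips)
for n in("scene","top"):
    f=viewer.grab_frame(n); cv2.imwrite(f"pics/{n}0.png",f[:,:,::-1]); print(n,viewer.camera_info(n))
E
```

```text
{'time_s': 0.0, 'joint_pos': array([-1.46148581e+00,  5.28444376e-01,  1.43394396e+00, -1.40388087e-05,
        1.18142652e+00, -1.78476273e-01]), 'dq': array([ 6.68746742e-05,  1.68423504e-03,  8.20028741e-04, -1.12648844e-03,
        9.75839091e-04,  1.74840610e-03]), 'joint_efforts': array([-3.38836116e-04, -4.40041780e+01, -1.76589721e+01,  6.32948452e-02,
        5.81247511e-02, -1.76362405e-04]), 'ee_pos': array([ 0.17735153, -0.5985428 ,  0.23557177]), 'tcp_rot': array([-1.11066012e-03,  9.89664202e-01,  1.43399903e-01,  3.19302354e-05]), 'ft_force': array([ 0.29098928, -0.3705902 ,  0.62924274]), 'moment': array([ 0.0120937 ,  0.01312312, -0.02616249]), 'finger_gap': 0.9952923274316074}
0.014
scene {'K': array([[420.68933676,   0.        , 257.17456403],
       [  0.        , 420.68933676, 184.85752425],
       [  0.        ,   0.        ,   1.        ]]), 'rvec': array([ 1.18395926,  2.26178197, -1.01395785]), 'tvec': array([ 0.2830624 , -0.22214137,  1.59770112])}
top {'K': array([[423.22171295,   0.        , 250.52274831],
       [  0.        , 423.22171295, 189.443217  ],
       [  0.        ,   0.        ,   1.        ]]), 'rvec': array([ 2.165507  , -2.22633995,  0.04677443]), 'tvec': array([0.05420362, 0.54331305, 1.55152778])}
```

View pics/scene0.png

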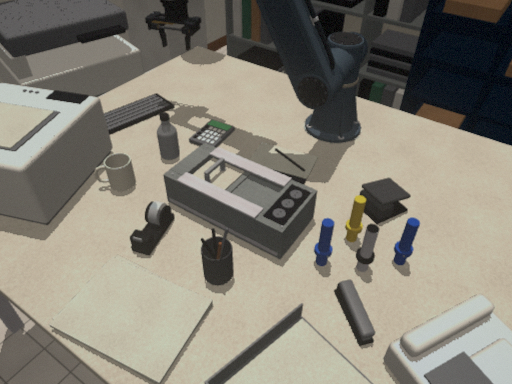

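View pics/top0.png

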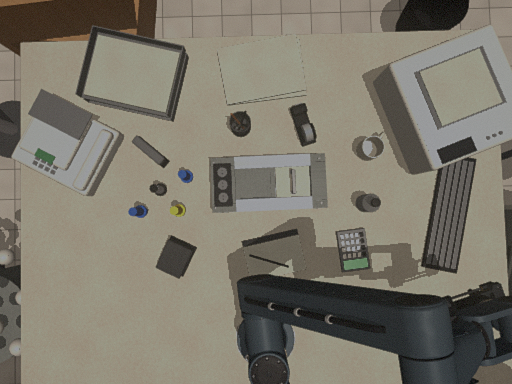

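The candidates for the post are blue at scene (325,242), blue at (404,242), yellow at (356,217), and grey with a black collar at (368,245), which is top (157,188). The description fits the grey one, so I'm cropping it to check.

```bash
python3 - <<'E'
import cv2,numpy as np
s=cv2.imread("pics/scene0.png");t=cv2.imread("pics/top0.png")
a=cv2.resize(s[190:280,300:430],None,fx=6,fy=6,interpolation=cv2.INTER_CUBIC)
cv2.imwrite("pics/cropA.png",a)
b=cv2.resize(t[145:220,200:335],None,fx=5.8,fy=5.8,interpolation=cv2.INTER_CUBIC); cv2.imwrite("pics/cropB.png",b)
b=cv2.resize(t[160:225,120:200],None,fx=8,fy=8,interpolation=cv2.INTER_CUBIC); cv2.imwrite("pics/cropC.png",b)
c=cv2.resize(s[140:255,155:325],None,fx=4.7,fy=4.7,interpolation=cv2.INTER_CUBIC); cv2.imwrite("pics/cropD.png",c)
E
```

```text
(no output)
```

View pics/cropA.png

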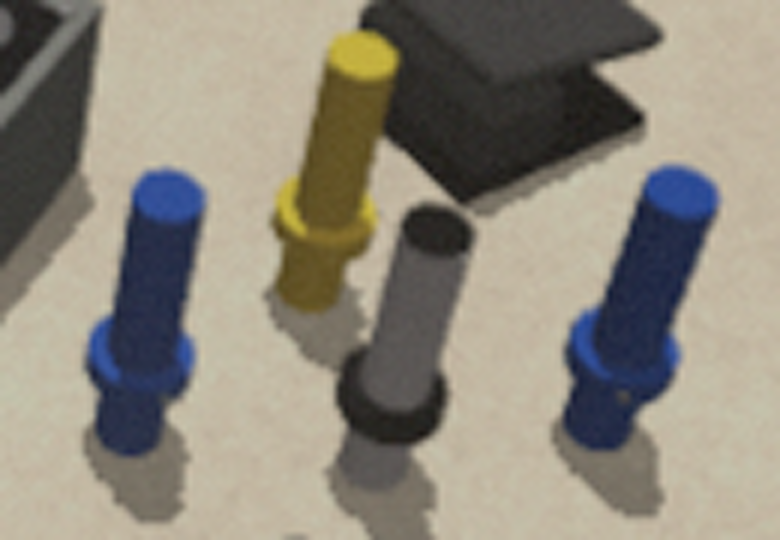

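View pics/cropB.png

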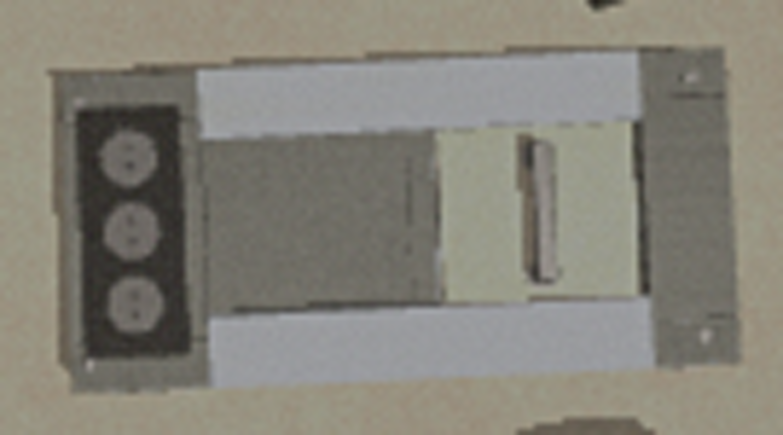

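View pics/cropC.png

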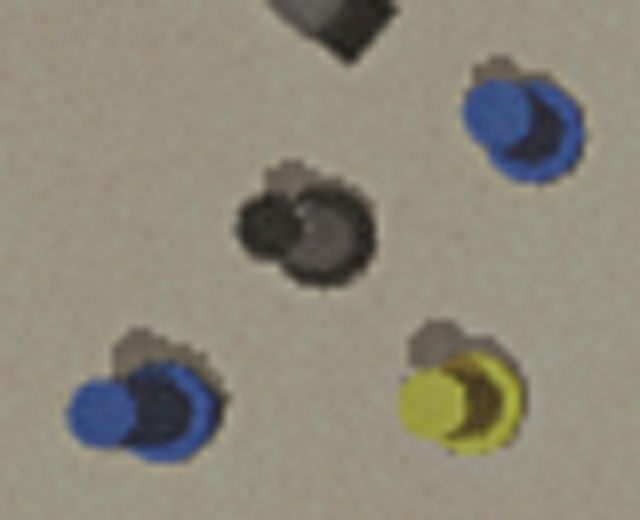

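View pics/cropD.png

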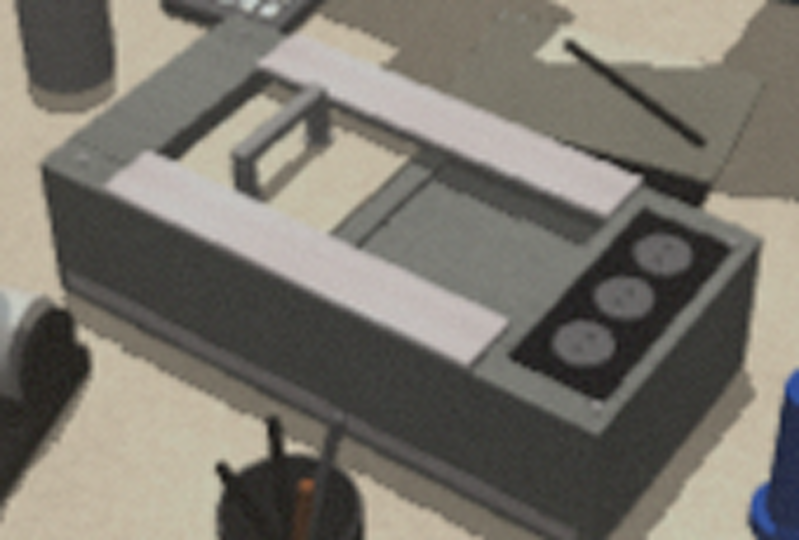

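The crop confirms the choice: plain grey with a black collar, scene (368,245), top (157,188). Next I'll measure the duct, bar and post.

```bash
cat > h.py <<'E'
import cv2,numpy as np
from station import sensors, viewer, manip
def cam(n):
    c=viewer.camera_info(n);return c["K"],np.array(c["rvec"],float),np.array(c["tvec"],float)
def ray(n,uv,z):
    K,r,t=cam(n);R=cv2.Rodrigues(r)[0];d=R.T@np.linalg.inv(K)@np.array([uv[0],uv[1],1.]);o=-R.T@t
    return o+d*(z-o[2])/d[2]
def proj(n,P):
    K,r,t=cam(n);return cv2.projectPoints(np.array(P,float).reshape(-1,1,3),r,t,K,None)[0][:,0]
def tri(uvs,uvt):
    M=[]
    for n in("scene","top"):
        K,r,t=cam(n);M.append(K@np.c_[cv2.Rodrigues(r)[0],t])
    X=cv2.triangulatePoints(M[0],M[1],np.array(uvs,float).reshape(2,1),np.array(uvt,float).reshape(2,1))[:,0];return X[:3]/X[3]
E
python3 - <<'E'
from h import *
cb=lambda x,y:((x+.5)/5.8-.5+200,(y+.5)/5.8-.5+145)
for nm,p,z in [("ch UL",(197,70),.113),("ch UR",(640,51),.113),("ch LL",(210,387),.113),("ch LR",(655,370),.113),("L1",(52,70),.112),("L2",(73,392),.112),("R1",(722,47),.108),("R2",(740,362),.108),("bar a",(547,140),.132),("bar b",(549,282),.132)]:
    print(nm,cb(*p),ray("top",cb(*p),z).round(4))
# channel masks
for n in("scene","top"):
    f=viewer.grab_frame(n).astype(int) if 0 else cv2.imread(f"pics/{n}0.png")[:,:,::-1].astype(int)
    m=((f.sum(2)>390)&(f[:,:,2]>f[:,:,1]-2)).astype(np.uint8) # bluish/pinkish light
    k,l,s,c=cv2.connectedComponentsWithStats(m)
    for i in range(1,k):
        if s[i,4]>150 and 150<c[i][0]<340 and 130<c[i][1]<260:
            cnt=np.argwhere(l==i)[:,::-1].astype(np.float32); r=cv2.minAreaRect(cnt); print(n,s[i],r)
            print([ray(n,q,.113).round(4)[:2] for q in cv2.boxPoints(r)])
print("post top", ray("top",(120+(268+.5)/8-.5,160+(228+.5)/8-.5),.15), "scene",ray("scene",(300+437.5/6-.5,190+231/6-.5),.15))
print(ray("top",(120+(323+.5)/8-.5,160+(235+.5)/8-.5),.056),"collar scene",ray("scene",(300+(392.)/6-.5,190+390/6-.5),.053))
E
```

```text
ch UL (233.55172413793105, 156.6551724137931) [0.6555 0.0946 0.113 ]
ch UR (309.9310344827586, 153.3793103448276) [ 0.6595 -0.1707  0.113 ]
ch LL (235.79310344827587, 211.31034482758622) [0.4658 0.0917 0.113 ]
ch LR (312.51724137931035, 208.3793103448276) [ 0.4686 -0.1731  0.113 ]
L1 (208.55172413793105, 156.6551724137931) [0.6581 0.1815 0.112 ]
L2 (212.17241379310346, 212.17241379310343) [0.4651 0.1734 0.112 ]
R1 (324.0689655172414, 152.68965517241378) [ 0.6611 -0.2207  0.108 ]
R2 (327.1724137931035, 207.0) [ 0.472  -0.2247  0.108 ]
bar a (293.8965517241379, 168.72413793103448) [ 0.6059 -0.1115  0.132 ]
bar b (294.2413793103448, 193.20689655172413) [ 0.5221 -0.1099  0.132 ]
top [234 154  77  15 869] ((271.8789978027344, 160.95814514160156), (11.986417770385742, 76.05667114257812), 87.27368927001953)
[array([0.6551, 0.0944]), array([ 0.6602, -0.1695]), array([ 0.6185, -0.1701]), array([0.6133, 0.0935])]
top [236 196  77  16 909] ((273.9134216308594, 203.5948486328125), (11.987622261047363, 76.42108917236328), 87.39744567871094)
[array([0.5072, 0.0918]), array([ 0.5118, -0.1722]), array([ 0.4705, -0.1726]), array([0.4658, 0.091 ])]
post top [0.55203822 0.36739719 0.15      ] scene [0.55138058 0.3660874  0.15      ]
[0.55347415 0.36467648 0.056     ] collar scene [0.55287695 0.36607595 0.053     ]
```

```bash
python3 - <<'E'
from h import *
cd=lambda x,y:(155+(x+.5)/4.7-.5,140+(y+.5)/4.7-.5)
# bar top far/near corners in scene
for p in [(232,155),(252,160),(309,88),(328,95)]: print(ray("scene",cd(*p),.132).round(4))
print("channel scene corners")
for p in [(105,190),(470,365),(510,322),(152,151),(257,62),(600,217),(641,180),(290,34)]: print(ray("scene",cd(*p),.113).round(4))
E
```

```text
[ 0.6073 -0.1089  0.132 ]
[ 0.604  -0.0963  0.132 ]
[ 0.5297 -0.1118  0.132 ]
[ 0.5285 -0.0979  0.132 ]
channel scene corners
[ 0.6593 -0.1656  0.113 ]
[0.6536 0.0958 0.113 ]
[0.6134 0.0951 0.113 ]
[ 0.6157 -0.1672  0.113 ]
[ 0.5088 -0.1721  0.113 ]
[0.5095 0.0894 0.113 ]
[0.4666 0.0919 0.113 ]
[ 0.4726 -0.1738  0.113 ]
```

step_arm --deltas '[[[0,0,0.137],[0.051,-0.036,0],0.5],[[0,0,0.272],[0.102,-0.072,0],0.5],[[0,0,0.272],[0.153,-0.108,0],0.5],[[0,0,0.272],[0.204,-0.144,0],0.5],[[0,0,0.272],[0.255,-0.18,0],0.5],[[0,0,0.272],[0.306,-0.215,0],0.5],[[0,0,0.272],[0.357,-0.251,0],0.5],[[0,0,0.272],[0.408,-0.287,0],0.5],[[0,0,0.272],[0.459,-0.323,0],0.5],[[0,0,0.272],[0.51,-0.359,0],0.5]]'

```text
time_s: 1.35
ee_pos: [0.5653, -0.1078, 0.2362]
tcp_rot: [-0.001, 1.0, 0.008, -0.0]
ft_force: [0.3, -1.2, 0.7]
finger_gap: 0.501
```

step_arm --deltas '[[[0,0,0],[0,0,0.04],0.5],[[0,0,0],[0,0,0.08],0.5],[[0,0,0],[0,0,0.1],0.5],[[0,0,0],[0,0,0.115],0.5],[[0,0,0],[0,0,0.115],0.5]]'

```text
time_s: 1.98
ee_pos: [0.5646, -0.1074, 0.1202]
tcp_rot: [-0.001, 1.0, 0.008, -0.001]
ft_force: [-0.1, -0.0, -0.0]
finger_gap: 0.497
```

```bash
python3 - <<'E'
from h import *
f=viewer.grab_frame("scene")[:,:,::-1];cv2.imwrite("pics/s1.png",cv2.resize(f[100:255,135:335],None,fx=4,fy=3.8,interpolation=cv2.INTER_CUBIC))
E
```

```text
(no output)
```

View pics/s1.png

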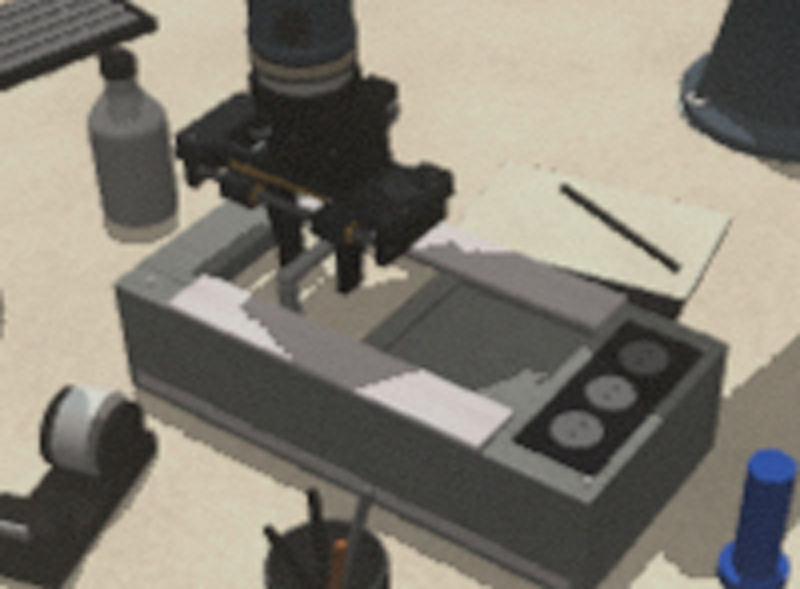

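The fingers straddle the bar (bar at about crop (305,275), fingers at (290,240) and (348,265)). Closing now.

step_arm --deltas '[[[0,0,0],[0,0,0],0.0],[[0,0,0],[0,0,0],0.0],[[0,0,0],[0,0,0],0.0],[[0,0,0],[0,0,0],0.0],[[0,0,0],[0,0,0],0.0]]'

```text
time_s: 2.65
ee_pos: [0.5656, -0.1083, 0.1216]
tcp_rot: [-0.0, 1.0, 0.008, -0.0]
ft_force: [-0.7, -1.4, 2.5]
finger_gap: 0.133
```

step_arm --deltas '[[[0,0,0],[0,0,-0.004],0.0],[[0,0,0],[0,0,-0.008],0.0],[[0,0,0],[0,0,-0.013],0.0],[[0,0,0],[0,0,-0.013],0.0],[[0,0,0],[0,0,-0.013],0.0]]'

```text
time_s: 3.28
ee_pos: [0.5655, -0.1082, 0.1345]
tcp_rot: [-0.001, 1.0, 0.008, -0.0]
ft_force: [-0.1, -0.1, -3.2]
finger_gap: 0.136
```

step_arm --deltas '[[[0,0,0],[0,-0.015,0],0.0],[[0,0,0],[0,-0.03,0],0.0],[[0,0,0],[0,-0.045,0],0.0],[[0,0,0],[0,-0.06,0],0.0],[[0,0,0],[0,-0.075,0],0.0],[[0,0,0],[0,-0.075,0],0.0]]'

```text
time_s: 4.03
ee_pos: [0.564, -0.0317, 0.1346]
tcp_rot: [-0.001, 1.0, 0.009, -0.0]
ft_force: [-0.4, 0.6, -4.1]
finger_gap: 0.133
```

step_arm --deltas '[[[0,0,0],[0,-0.015,0],0.0],[[0,0,0],[0,-0.03,0],0.0],[[0,0,0],[0,-0.045,0],0.0],[[0,0,0],[0,-0.055,0],0.0],[[0,0,0],[0,-0.058,0],0.0],[[0,0,0],[0,-0.06,0],0.0],[[0,0,0],[0,-0.06,0],0.0]]'

```text
time_s: 4.9
ee_pos: [0.563, 0.028, 0.1347]
tcp_rot: [-0.001, 1.0, 0.009, -0.0]
ft_force: [-0.2, -0.8, -4.4]
finger_gap: 0.138
```

Moved 136 mm so far. Feeling for the stop.

step_arm --deltas '[[[0,0,0],[0,-0.002,0],0.0],[[0,0,0],[0,-0.004,0],0.0],[[0,0,0],[0,-0.006,0],0.0],[[0,0,0],[0,-0.006,0],0.0]]'

```text
time_s: 5.4
ee_pos: [0.5629, 0.0326, 0.135]
tcp_rot: [0.001, 1.0, 0.009, -0.0]
ft_force: [-1.5, -4.7, -1.7]
finger_gap: 0.134
```

The stop is touched (Fy −4.7 N). Backing off about 2 mm and lowering.

step_arm --deltas '[[[0,0,0],[0,0.0015,0],0.0],[[0,0,0],[0,0.0015,0.003],0.0],[[0,0,0],[0,0.0015,0.006],0.0],[[0,0,0],[0,0.0015,0.009],0.0],[[0,0,0],[0,0.0015,0.009],0.0]]'

```text
time_s: 6.02
ee_pos: [0.5628, 0.0314, 0.1266]
tcp_rot: [0.001, 1.0, 0.01, -0.001]
ft_force: [-2.7, 1.0, 2.7]
finger_gap: 0.139
```

step_arm --deltas '[[[0,0,0],[0,0,0],0.3],[[0,0,0],[0,0,0],0.5],[[0,0,0],[0,0,0],0.5],[[0,0,0],[0,0,0],0.5],[[0,0,0],[0,0,-0.04],0.5],[[0,0,0],[0,0,-0.1],0.5],[[0,0,0],[0,-0.06,-0.12],0.5],[[0,0,0],[0,-0.12,-0.12],0.5],[[0,0,0],[0,-0.18,-0.12],0.5],[[0,0,0],[0,-0.24,-0.12],0.5]]'

```text
time_s: 7.28
ee_pos: [0.5581, 0.2733, 0.2464]
tcp_rot: [0.001, 1.0, 0.009, -0.0]
ft_force: [2.1, 0.8, -0.3]
finger_gap: 0.501
```

```bash
python3 - <<'E'
from h import *
f=viewer.grab_frame("scene")[:,:,::-1];cv2.imwrite("pics/s2.png",f);a=cv2.resize(f[140:255,155:325],None,fx=4.5,fy=4.5,interpolation=cv2.INTER_CUBIC)
cv2.imwrite("pics/s2c.png",a)
f=viewer.grab_frame("top")[:,:,::-1];cv2.imwrite("pics/t2.png",f);a=cv2.resize(f[145:220,200:335],None,fx=5.8,fy=5.8,interpolation=cv2.INTER_CUBIC)
cv2.imwrite("pics/t2c.png",a)
E
```

```text
(no output)
```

View pics/s2c.png

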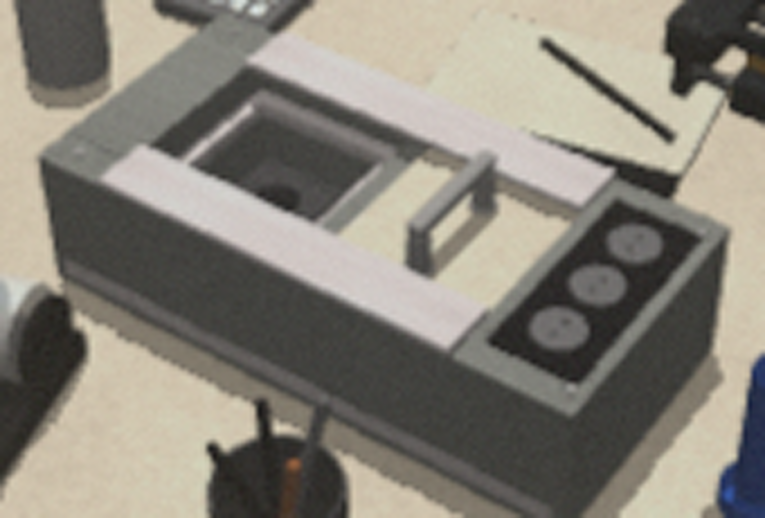

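View pics/t2c.png

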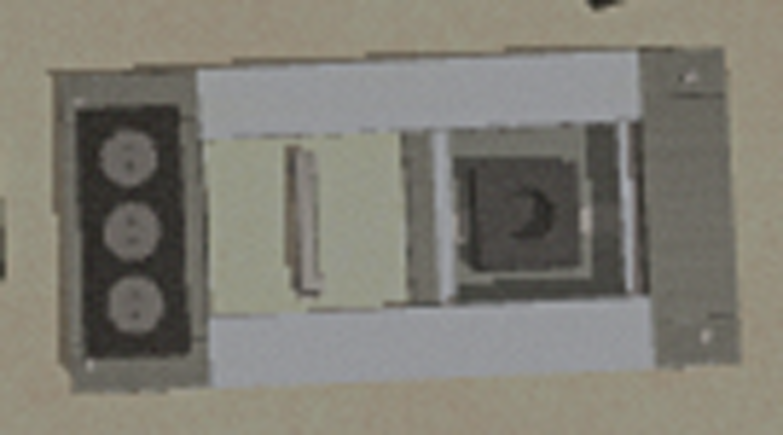

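The hatch is parked with its bar at crop (305,222), against the outlet end. The socket's hole shows at top-crop (528,213). I'll measure it from an enlarged, contrast-stretched crop.

```bash
python3 - <<'E'
from h import *
f=np.mean([viewer.grab_frame("top").astype(float) for _ in range(4)],0).mean(2)
c=f[165:198,272:312]; c=np.clip((c-20)*3,0,255).astype(np.uint8)
cv2.imwrite("pics/hole.png",cv2.resize(c,None,fx=18,fy=18,interpolation=cv2.INTER_CUBIC))
np.save("top.npy",f)
cu=lambda uv:(np.array(uv)-[272,165]+.5)*18-.5
th=.015;Rz=np.array([[np.cos(th),-np.sin(th)],[np.sin(th),np.cos(th)]])
def D(x,y,z): return np.r_[np.array([.5627,-.0238])+Rz@np.array([x,y])/1000,z/1000]
s=D(0,-85,60);print("nominal",s,cu(proj("top",s)[0]))
for x,y in((-32,-117),(32,-117),(-32,-53),(32,-53)): print(cu(proj("top",D(x,y,60))[0]))
print(D(0,-85,80),sensors.observe()["time_s"])
E
```

```text
nominal [ 0.56397495 -0.10879044  0.06      ] [360.52954178 319.76656486]
[528.81018516 473.25821348]
[513.36573723 152.84091835]
[207.40944112 487.00228884]
[192.59526894 166.59084672]
[ 0.56397495 -0.10879044  0.08      ] 7.575
```

View pics/hole.png

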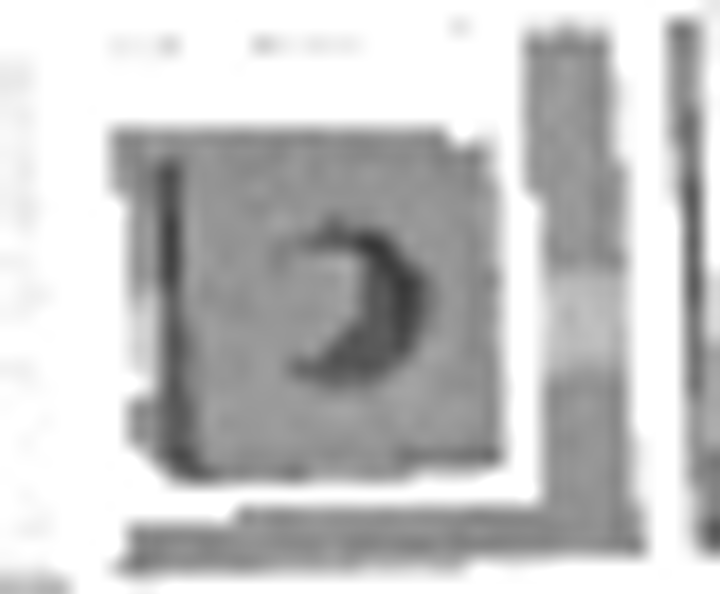

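```bash
python3 - <<'E'
from h import *
for p in((343,307),(340,309)): print(ray("top",((p[0]+.5)/18-.5+272,(p[1]+.5)/18-.5+165),.06))
E
```

```text
[ 0.56661885 -0.105383    0.06      ]
[ 0.56623653 -0.10477311  0.06      ]
```

step_arm --deltas '[[[0,0,0],[-0.004,-0.05,0],0.7],[[0,0,0],[-0.004,-0.093,0],0.7],[[0,0,0],[-0.004,-0.093,0],0.7],[[0,0,0],[-0.004,-0.093,0],0.7]]'

```text
time_s: 8.07
ee_pos: [0.5528, 0.3615, 0.2455]
tcp_rot: [0.002, 1.0, 0.008, -0.001]
ft_force: [-0.1, 0.1, -0.1]
finger_gap: 0.689
```

```bash
python3 - <<'E'
from h import *
print(sensors.observe()["ee_pos"],sensors.observe()["tcp_rot"])
f=viewer.grab_frame("scene")[:,:,::-1];cv2.imwrite("pics/s3.png",cv2.resize(f[150:290,290:440],None,fx=4,fy=4,interpolation=cv2.INTER_CUBIC))
E
```

```text
[0.55277735 0.36152207 0.24545793] [ 0.00178291  0.99996225  0.00841235 -0.00124963]
```

View pics/s3.png

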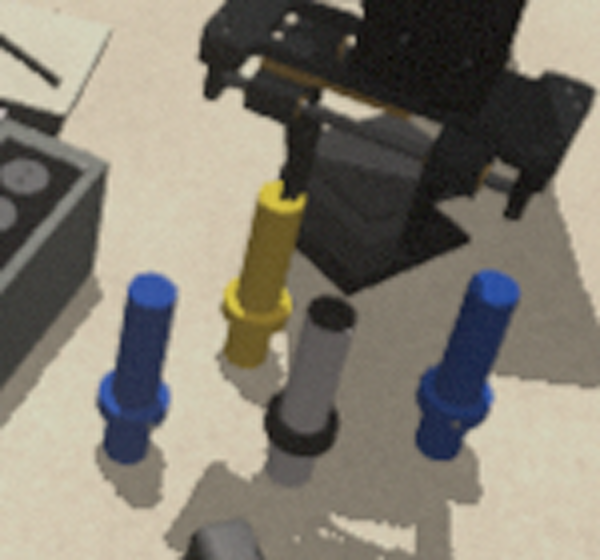

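step_arm --deltas '[[[0,0,0],[0,-0.004,0.03],0.7],[[0,0,0],[0,-0.004,0.06],0.7],[[0,0,0],[0,-0.004,0.085],0.7],[[0,0,0],[0,-0.004,0.105],0.7],[[0,0,0],[0,-0.004,0.12],0.7],[[0,0,0],[0,-0.004,0.125],0.7],[[0,0,0],[0,-0.004,0.125],0.7]]'

```text
time_s: 9.0
ee_pos: [0.5528, 0.3646, 0.1207]
tcp_rot: [0.002, 1.0, 0.008, -0.001]
ft_force: [0.1, -0.7, -0.2]
finger_gap: 0.7
```

```bash
python3 - <<'E'
from h import *
f=viewer.grab_frame("scene")[:,:,::-1];cv2.imwrite("pics/s4.png",cv2.resize(f[150:290,290:440],None,fx=4,fy=4,interpolation=cv2.INTER_CUBIC))
E
```

```text
(no output)
```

View pics/s4.png

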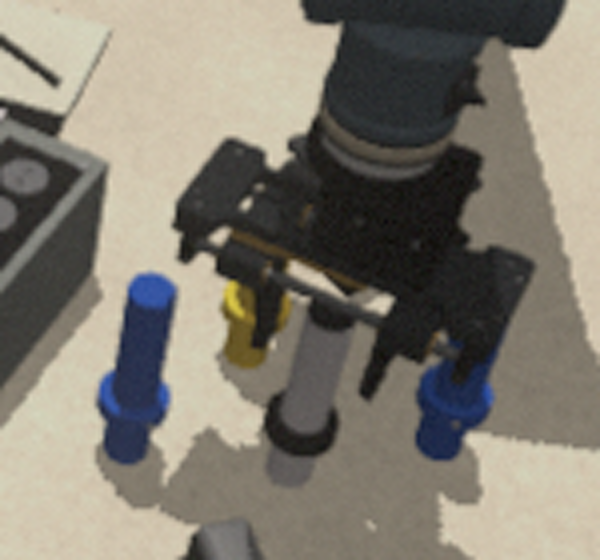

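step_arm --deltas '[[[0,0,0],[0,0,0],0.5],[[0,0,0],[0,0,0],0.4],[[0,0,0],[0,0,0],0.25],[[0,0,0],[0,0,0],0.15],[[0,0,0],[0,0,0],0.0],[[0,0,0],[0,0,0],0.0],[[0,0,0],[0,0,0],0.0]]'

```text
time_s: 9.93
ee_pos: [0.5531, 0.365, 0.1213]
tcp_rot: [0.001, 1.0, 0.008, -0.001]
ft_force: [-0.5, 0.6, 1.6]
finger_gap: 0.335
```

step_arm --deltas '[[[0,0,0],[0,0,-0.02],0.0],[[0,0,0],[0,0,-0.06],0.0],[[0,0,0],[0,0,-0.1],0.0],[[0,0,0],[0,0,-0.14],0.0],[[0,0,0],[0,0,-0.17],0.0],[[0,0,0],[0,0,-0.18],0.0],[[0,0,0],[0,0,-0.18],0.0]]'

```text
time_s: 10.8
ee_pos: [0.553, 0.3653, 0.3007]
tcp_rot: [0.002, 1.0, 0.008, -0.001]
ft_force: [-0.1, 0.8, -2.4]
finger_gap: 0.338
```

step_arm --deltas '[[[0,0,0],[0.001,0.03,0],0.0],[[0,0,0],[0.001,0.08,0],0.0],[[0,0,0],[0.002,0.135,0],0.0],[[0,0,0],[0.003,0.19,0],0.0],[[0,0,0],[0.004,0.245,0],0.0],[[0,0,0],[0.005,0.3,0],0.0],[[0,0,0],[0.005,0.355,0],0.0],[[0,0,0],[0.006,0.41,0],0.0],[[0,0,0],[0.006,0.45,0],0.0],[[0,0,0],[0.006,0.47,0],0.0]]'

```text
time_s: 12.05
ee_pos: [0.5654, -0.1064, 0.3]
tcp_rot: [0.001, 1.0, 0.007, -0.003]
ft_force: [0.3, 0.6, -2.0]
finger_gap: 0.338
```

step_arm --deltas '[[[0,0,0],[0,0,0],0.0],[[0,0,0],[0,0,0],0.0]]'

```text
time_s: 12.3
ee_pos: [0.5648, -0.1049, 0.2991]
tcp_rot: [-0.0, 1.0, 0.007, -0.004]
ft_force: [-0.1, -0.3, -1.6]
finger_gap: 0.341
```

```bash
python3 - <<'E'
from h import *
print({k:v.round(4) for k,v in sensors.observe().items() if k in("ee_pos","tcp_rot","ft_force","joint_pos")})
f=viewer.grab_frame("scene")[:,:,::-1];cv2.imwrite("pics/s5.png",cv2.resize(f[60:230,140:320],None,fx=3.5,fy=3.5,interpolation=cv2.INTER_CUBIC))
E
```

```text
{'joint_pos': array([-0.3766,  0.3954,  1.48  , -0.0029,  1.2735,  1.1808]), 'ee_pos': array([ 0.5648, -0.1049,  0.2991]), 'tcp_rot': array([-1.0e-04,  1.0e+00,  7.1e-03, -3.9e-03]), 'ft_force': array([-0.0903, -0.3105, -1.5906])}
```

View pics/s5.png

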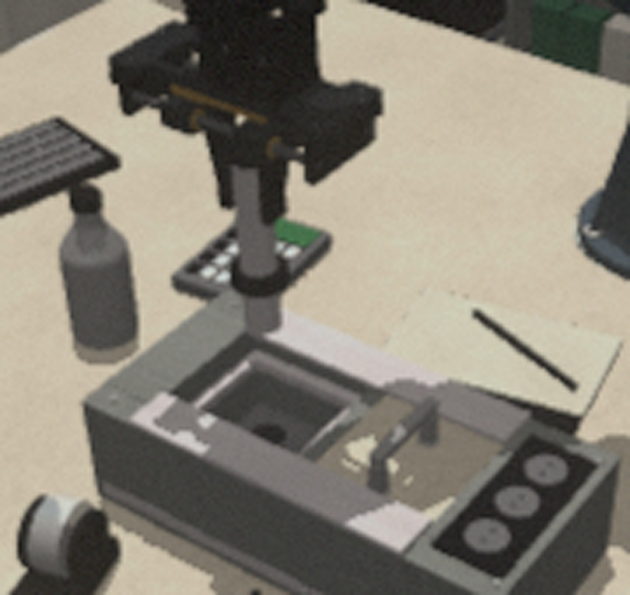

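step_arm --deltas '[[[0,0.008,0],[0.002,0,0.04],0.0],[[0,0.008,0],[0.002,0,0.07],0.0],[[0,0.008,0],[0.002,0,0.09],0.0],[[0,0.008,0],[0.002,0,0.1],0.0],[[0,0.008,0],[0.002,0,0.1],0.0],[[0,0.008,0],[0.002,0,0.1],0.0]]'

```text
time_s: 13.1
ee_pos: [0.5671, -0.1045, 0.2004]
tcp_rot: [0.0, 1.0, 0.008, 0.001]
ft_force: [-0.3, -0.6, -2.1]
finger_gap: 0.336
```

```bash
python3 - <<'E'
from h import *
print({k:v.round(4) for k,v in sensors.observe().items() if k in("ee_pos","tcp_rot","ft_force","joint_pos")})
f=viewer.grab_frame("scene")[:,:,::-1];cv2.imwrite("pics/s6.png",cv2.resize(f[110:200,165:285],None,fx=6,fy=6,interpolation=cv2.INTER_CUBIC))
E
```

```text
{'joint_pos': array([-3.7610e-01,  5.0580e-01,  1.5957e+00,  3.0000e-04,  1.0369e+00,
        1.1790e+00]), 'ee_pos': array([ 0.5671, -0.1045,  0.2004]), 'tcp_rot': array([5.0e-04, 1.0e+00, 7.8e-03, 1.5e-03]), 'ft_force': array([-0.3277, -0.6229, -2.089 ])}
```

View pics/s6.png

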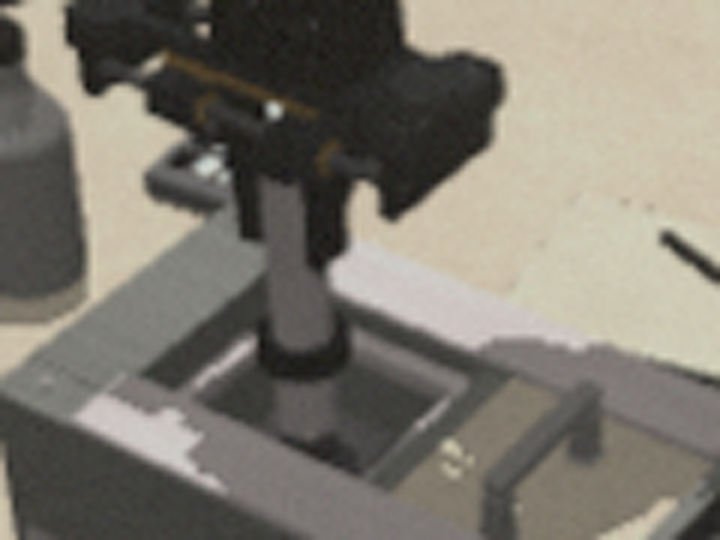

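step_arm --deltas '[[[0,-0.002,0],[0,0,0.005],0.0],[[0,-0.002,0],[0,0,0.01],0.0],[[0,-0.002,0],[0,0,0.014],0.0],[[0,-0.002,0],[0,0,0.017],0.0],[[0,-0.002,0],[0,0,0.019],0.0],[[0,-0.002,0],[0,0,0.021],0.0],[[0,-0.002,0],[0,0,0.023],0.0],[[0,-0.002,0],[0,0,0.023],0.0]]'

```text
time_s: 14.15
ee_pos: [0.5673, -0.1049, 0.1774]
tcp_rot: [0.001, 1.0, 0.008, 0.001]
ft_force: [-0.1, -1.0, -2.1]
finger_gap: 0.339
```

```bash
python3 - <<'E'
from h import *
print({k:v.round(4) for k,v in sensors.observe().items() if k in("ee_pos","tcp_rot","ft_force","moment")})
E
```

```text
{'ee_pos': array([ 0.5673, -0.1049,  0.1774]), 'tcp_rot': array([7.0e-04, 1.0e+00, 7.7e-03, 6.0e-04]), 'ft_force': array([-0.1095, -1.0353, -2.1258]), 'moment': array([-0.2594, -0.0473, -0.0143])}
```

The foot is 4 mm below the mouth with no contact force, so it's in. Continuing gently.

step_arm --deltas '[[[0,0,0],[0,0,0.004],0.0],[[0,0,0],[0,0,0.008],0.0],[[0,0,0],[0,0,0.012],0.0],[[0,0,0],[0,0,0.016],0.0],[[0,0,0],[0,0,0.02],0.0],[[0,0,0],[0,0,0.02],0.0]]'

```text
time_s: 14.9
ee_pos: [0.5672, -0.1049, 0.1569]
tcp_rot: [0.001, 1.0, 0.008, 0.0]
ft_force: [0.2, -1.6, -3.1]
finger_gap: 0.336
```

step_arm --deltas '[[[0,0,0],[0,0,0.004],0.0],[[0,0,0],[0,0,0.008],0.0],[[0,0,0],[0,0,0.011],0.0],[[0,0,0],[0,0,0.014],0.0],[[0,0,0],[0,0,0.016],0.0],[[0,0,0],[0,0,0.018],0.0],[[0,0,0],[0,0,0.0195],0.0],[[0,0,0],[0,0,0.0195],0.0]]'

```text
time_s: 15.9
ee_pos: [0.5674, -0.1049, 0.1393]
tcp_rot: [0.001, 1.0, 0.008, 0.001]
ft_force: [-2.1, 0.4, 9.0]
finger_gap: 0.336
```

The collar has seated at z 0.1393 (0.139 expected), with an upward force of 9 N. Releasing and retreating straight up.

step_arm --deltas '[[[0,0,0],[0,0,0],0.45],[[0,0,0],[0,0,0],0.6],[[0,0,0],[0,0,0],0.6],[[0,0,0],[0,0,0],0.6],[[0,0,0],[0,0,-0.03],0.6],[[0,0,0],[0,0,-0.07],0.6],[[0,0,0],[0,0,-0.12],0.6],[[0,0,0],[-0.03,0.05,-0.15],0.6],[[0,0,0],[-0.06,0.1,-0.15],0.6],[[0,0,0],[-0.09,0.15,-0.15],0.6]]'

```text
time_s: 17.15
ee_pos: [0.4788, -0.2574, 0.2901]
tcp_rot: [0.001, 1.0, 0.008, 0.002]
ft_force: [-0.3, 0.2, -0.3]
finger_gap: 0.599
```

```bash
python3 - <<'E'
from h import *
f=viewer.grab_frame("scene")[:,:,::-1];cv2.imwrite("pics/s7.png",cv2.resize(f[100:255,155:325],None,fx=3.8,fy=3.8,interpolation=cv2.INTER_CUBIC))
f=viewer.grab_frame("top")[:,:,::-1];cv2.imwrite("pics/t7.png",f)
c=f[145:220,200:335];cv2.imwrite("pics/t7c.png",cv2.resize(c,None,fx=5.8,fy=5.8,interpolation=cv2.INTER_CUBIC))
for z in(.018,.06,.168):print(proj("scene",[.5665,-.105,z]),proj("top",[.5665,-.105,z]))
E
```

```text
[[216.3705743  194.94176652]] [[289.45290218 182.35736923]]
[[215.61417937 184.55543429]] [[290.47758887 181.619375  ]]
[[213.50542362 155.59934675]] [[293.39257164 179.51996208]]
```

View pics/s7.png

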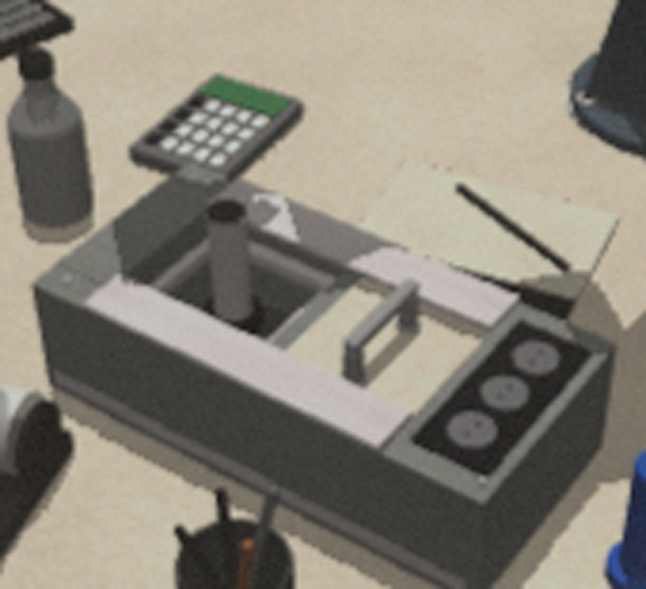

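View pics/t7c.png

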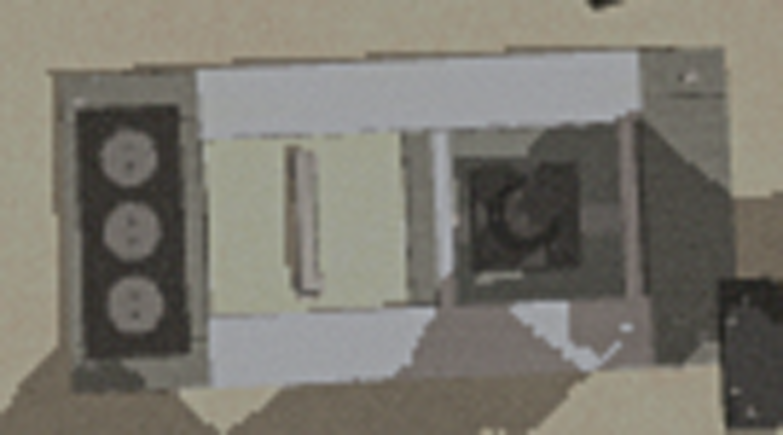

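View pics/t7.png

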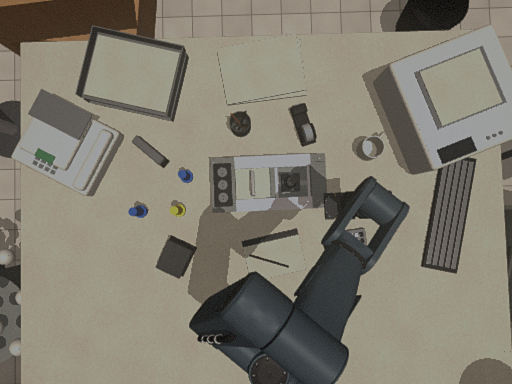

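The post stands upright with its top at scene (214.6,155), against a predicted (213.5,155.6) for fully home. The hatch is parked and the bystanders haven't moved. Handing in.

```bash
python3 - <<'E'
from station import sign_off
print(sign_off())
E
```

```text
the job is handed in; nothing more can be done
None
```

The hatch is parked and the post is standing fully home in the socket. I handed the job in at about 17 s of the 72 s allowed; no verdict is reported.

- **Hatch:** I lifted it 13 mm by its bar and slid it along the channels until it touched the stop (about 5 N). I then backed off about 1.5 mm and lowered it. The tool height when it came to rest was 5.0 mm above the height at the seat, which matches the recess floor.
- **Post:** I chose the grey one with the black collar. I found the hole in the top image about 3 mm off its nominal place in both x and y. The post went in at the first try without catching, and the collar seated at tool height 0.1393 m (0.139 expected) with 9 N.
- **Last checks:** The post's top is within about 1 pixel of where it should be when fully home, and the hatch lies flat in its recess. The other desk items I could see stand where they were, with the calculator partly hidden by the arm in the top view. The gripper was open, clear and reading almost no force. No check failed or disagreed, though the two cameras differed by up to 7 mm on the handle bar's position at the start, and I gripped at the duct-derived seat position between them.

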